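# Pack the door-hinge kit into a two-tier box on the balcony

## Task

Pack the door-hinge kit: swing up the yellow divider flap of the green kit box, put every thin steel plate flat in the wide bay underneath and every hinge pin in the narrow bay, then shut the flap fully and stand the grey hex key holder upright on top of it, inside the rim. The plates are too thin to pick up where they lie, so slide each one end-first out over the crate's front edge (the one facing the robot) until it overhangs by a good 2 cm, and take it by the overhang. Leave the orange spirit level and the saucer where they are.

Things in the scene. Friction and masses are not known exactly. Their poses are not given: they have to be found in the camera images.
- crate: low upturned wooden fruit crate used as a bench, 300 (its x) x 460 (its y) x 90 mm high, fixed; origin at the centre of its underside, so its flat slatted top is 90 mm above the origin. Its front edge, facing the robot, is the line x = -150 mm in its own frame; three clear tilt-out fastener bins stand flush in the front below (not used)
- kit_box: green two-tier kit box on the tiles beside the crate, fixed; outside 186 (its x) x 210 (its y) x 64 mm high, walls 5 mm; origin at the centre of its underside, x pointing away from the robot. Upper tier: the top of the shut yellow flap, 50 mm above the origin, inside the rim, which stands 14 mm higher. Lower tier under the flap: two bays parted by an aluminium wall (y from 22 to 26 mm, up to 40 mm high)
- plate_bay (a point): middle of the floor of the wide bay for plates in the kit box's lower tier; 5 mm above the box's underside; the bay measures 176 mm along x (+-88) and 122 mm along y (+-61), 41 mm high under the shut flap; axes as the box
- pin_bay (a point): middle of the floor of the narrow bay for pins in the lower tier, on the box's +y side; 5 mm above the box's underside; the bay measures 176 mm along x (+-88) and 74 mm along y (+-37), 41 mm high under the shut flap; axes as the box
- flap (a joint): angle of the yellow divider flap (rad): 0 shut and level, grows as its front edge swings up and away from the robot, stop at 1.75 (leaning a little past upright). Stiff friction hinge: stays wherever it is left; about 1.5 N at the tab moves it
- flap_tab (a point): middle of the top end of the black upright pull tab on the flap; tab 14 mm wide across (box y), 18 mm along x, 36 mm tall off the flap's top face, 146 mm from the hinge line; standing up when the flap is shut. Its axes turn with the flap (z along the tab, outwards)
- flap_hinge (a point): middle of the flap's hinge line, which runs along the box's y at x = 80 mm, 48 mm above the box's underside; axes turn with the flap, whose panel (4 mm thick, 196 mm wide) reaches 167 mm from here along -x
- spirit_level: orange spirit level, 22 x 180 (its y) x 40 mm, standing at the back of the crate; origin at the centre of its underside; to be left alone
- saucer: white ceramic saucer, 100 mm across, 16 mm high, at the back left of the crate; origin at the centre of its underside; to be left alone
- hex_set_mid (a point): hex key set: centre (half-way up) of its grey holder block, 26 (its x) x 70 (its y) x 30 mm high, standing on the crate; dark steel keys stick up to 62 mm above its underside; 0.16 kg; z up
- plate_a_mid (a point): thin flat zinced steel mending plate, 125 (its x) x 40 (its y) x 2 mm, about 0.08 kg, lying on the crate top: its centre. It slides easily on the crate when pressed lightly (about 6 N) with the fingertips and drawn along. Two or three of the plates a, b, c are there; None if absent
- plate_a_end (a point): middle of the short end of the same plate a that faces the front edge of the crate at the start (62.5 mm from its centre along its -x)
- plate_b_mid (a point): thin flat zinced steel mending plate, 125 (its x) x 40 (its y) x 2 mm, about 0.08 kg, lying on the crate top: its centre. It slides easily on the crate when pressed lightly (about 6 N) with the fingertips and drawn along. Two or three of the plates a, b, c are there; None if absent
- plate_b_end (a point): middle of the short end of the same plate b that faces the front edge of the crate at the start (62.5 mm from its centre along its -x)
- plate_c_mid (a point): thin flat zinced steel mending plate, 125 (its x) x 40 (its y) x 2 mm, about 0.08 kg, lying on the crate top: its centre. It slides easily on the crate when pressed lightly (about 6 N) with the fingertips and drawn along. Two or three of the plates a, b, c are there; None if absent
- plate_c_end (a point): middle of the short end of the same plate c that faces the front edge of the crate at the start (62.5 mm from its centre along its -x)
- pin_a_mid (a point): steel hinge pin lying down, 14 mm thick, 70 mm long along its x, with a flat flag head 26 mm wide, 8 mm long, 14 mm thick at its -x end that keeps it from rolling, 0.085 kg: its centre, 7 mm above what it lies on. One or two of the pins a, b are there; None if absent
- pin_b_mid (a point): steel hinge pin lying down, 14 mm thick, 70 mm long along its x, with a flat flag head 26 mm wide, 8 mm long, 14 mm thick at its -x end that keeps it from rolling, 0.085 kg: its centre, 7 mm above what it lies on. One or two of the pins a, b are there; None if absent
Things that resemble listed ones, but are neither listed nor needed, are in the scene too. What is shaped like the part that bears pin_a_mid but brown is not meant.

How it is judged:
By the outcome, as a careful person would: the job done as asked, in the order asked, and still so for the second after the job is handed in, with the robot touching nothing.
Of plate_a, plate_b, plate_c only 2 to 3 are there at a start; the rules pass over those that are not, and their reading is None.
Of pin_a, pin_b only 1 to 2 are there at a start; the rules pass over those that are not, and their reading is None.
At some moment in a run one of pin_a, pin_b, hex_set may be knocked a few centimetres aside while the robot is not near it.
It also fails if it takes over 210 s, if anything falls off the work surface, if the arm or the gripper's body presses on something with over 40 N, if the wrist force passes 120 N, or if a joint passes its speed limit or range.

## Robot

A 6-joint arm with a two-finger parallel gripper is mounted at the origin on the work surface. World frame = base frame: x ahead of the robot, y to its left, z up, the work surface at z = 0. Lengths are in m, angles in rad, forces in N, time in s.
With the tool pointing down it reaches from about 0.2 to 0.875 m from the base axis. Payload 3.4 kg.
Tool frame: the origin (TCP) lies between the finger pads; the fingertips stand 25 mm ahead of it and the grasp point (between the pads) lies 6 mm ahead of it (r.nose_length is the z of the fingertips in the tool frame, in m); z points along the fingers, x is the direction in which the jaws open and shut, and the axes are right-handed (so a half turn about z gives the same grasp; the last joint's range is limited). The gripper opens to 94 mm and grips with 3 to 60 N. Pads are 16 mm wide; open, the fingers measure 119 mm over their backs; the gripper's body (75 mm by 177 mm) begins 78 mm behind the grasp point.
Start: joints at [-1.428, 0.276, 1.505, -0, 1.361, -0.121], TCP at [0.15, -0.555, 0.23] pointing down, gripper open.
Joint ranges: [-2.89, 2.89], [-0.75, 2.08], [0.22, 2.7], [-1.18, 4.32], [0.11, 2.71], [-2.7, 2.7]. Speed limits (rad/s): [2.57, 2.57, 3.14, 3.14, 3.14, 3.14].

## Interface

Orientations are given as a unit quaternion [w, x, y, z].
In Python, from plant import r, gripper_to, inverse_kinematics, vision, models, telemetry gives the robot as it stands. Calls block until the motion is done:
- r.move_to(position, orientation): joint-space move of the TCP to a pose.
- r.move_l(position, rot=None, vel=0.15, guard=None): straight line of the TCP; rot=None keeps the orientation; vel is the mean speed in m/s. With guard (N) it stops when the force on the tool has changed by that much, and returns True; else False.
- r.movej(angles): joint-space move.
- gripper_to(opening, f_grip=None): finger opening in m; f_grip is the grip in N (None keeps the last); returns when the fingers have stopped.
- r.hold(seconds).
- inverse_kinematics(position, orientation): joint angles nearest the present ones, or None.
- vision.snapshot(name): name is "scene" or "top" or "wrist"; returns the picture (400x640x3 uint8, red, green, blue); there is no depth.
- vision.get_calibration(name): a dict with "fx", "fy", "cx", "cy" (pixels), "position" and "orientation" of the camera in the world. Camera axes: x right, y down, z forward; pixel columns grow to the right and rows downward; lengths in m; the calibration is good to about 2 mm. A picture is of the moment at which its call begins: read the wrist's pose just before it. get_calibration takes no time and is no camera call; for the wrist camera it gives the pose at the moment of the call.
A pose or a line that the arm cannot do raises r.PlanningError and nothing moves.
- r.sign_off(): hands the job in, once; it reports no verdict.
Trained networks look in the newest picture that a camera, given by its name, has taken for a name from the list of things; names that differ only in an ending like _2 or _b are one class to them, and where a whole thing is asked for, a point or a joint stands for the part that bears it (a point fixed in the world has none). Each returns a list of dicts, best first, with "score" (0 to 1); they miss things now and then, are a little off and sometimes report something else, mostly with a low value. They report only what shows in the picture. A call takes as long as a camera call. They do not tell look-alikes from the thing itself.
- models.boxes_of(thing, camera): "at" ([x, y, z] in m, in world coordinates, good to about 4 mm: the middle of the surface that is visible of it).
- models.regions_of(thing, camera): "pixels" (400x640 bool, what is visible of it).
- models.mark_of(thing, camera): "at" ([x, y, z] in m, in world coordinates, good to about 4 mm: a listed point, or the origin of a listed thing).
Readings, each from a call of its own:
- telemetry.current_t(): time.
- telemetry.current_joints(): joint angles.
- telemetry.current_dq(): joint speeds.
- telemetry.current_joint_efforts(): joint torques, N m.
- telemetry.current_ee_pos(): TCP position.
- telemetry.current_tool_rot(): TCP orientation.
- telemetry.current_wrist_force(): force on the tool from outside, world axes, zero at the start.
- telemetry.current_torque(): the same for the moment, N m.
- telemetry.current_opening(): finger opening in m.
Only numpy, scipy, OpenCV 4.12 (cv2) and the standard library are available. Lean on these libraries where they do the work, as an engineer would, in place of code of your own. Each camera call takes 0.05 s, during which the arm holds its last target. There are 200 camera calls.

## Working session

There is one attempt and no reset: what is moved stays moved. The work goes in short steps, each a Python script; the robot and the scene stay as the last script left them, time stands still between calls to the robot, and variables do not carry over. Pictures are saved under pics/ and viewed, about 12 in all and at most 16, crops included, and the job is handed in when it is done.

```bash
ls; mkdir -p pics; python3 - <<'E'
from plant import r, vision, models, telemetry
import cv2
for c in ("scene","top"):
    im=vision.snapshot(c); cv2.imwrite(f"pics/{c}0.png",im[:,:,::-1])
    k=vision.get_calibration(c); print(c,{a:(b if not hasattr(b,'tolist') else b.tolist()) for a,b in k.items()})
    for n in ["crate","kit_box","plate_bay","pin_bay","flap_tab","flap_hinge","spirit_level","saucer","hex_set_mid","plate_a_mid","plate_a_end","pin_a_mid"]:
        print(n,[([round(float(v),4) for v in d["at"]],round(float(d["score"]),2)) for d in models.mark_of(n,c)])
print(telemetry.current_t())
E
```

```text
pics
scene {'fx': 427.02711083956746, 'fy': 427.02711083956746, 'cx': 320.9639994114844, 'cy': 202.37524636149178, 'position': [1.082204641392164, 0.22508568389339514, 0.8737390428767909], 'orientation': [-0.1811488468792151, 0.5193307202308663, 0.7860809269815455, -0.2820593457672596]}
crate [([0.6288, 0.1342, -0.0018], 0.64)]
kit_box [([0.5963, -0.3379, -0.0018], 0.57)]
plate_bay [([0.5941, 0.1321, 0.091], 0.56), ([0.738, 0.0745, 0.0893], 0.17)]
pin_bay [([0.5946, -0.2709, 0.0023], 0.77)]
flap_tab [([0.5391, -0.3364, 0.1093], 0.96), ([0.7292, 0.3049, 0.0888], 0.72), ([0.5932, -0.273, 0.0007], 0.28)]
flap_hinge [([0.6765, -0.3359, 0.0494], 0.74)]
spirit_level [([0.7396, 0.0751, 0.0888], 0.62)]
saucer [([0.7306, 0.3056, 0.0907], 0.84)]
hex_set_mid [([0.6734, 0.2158, 0.1036], 0.57)]
plate_a_mid [([0.5959, -0.2711, 0.0], 0.39)]
plate_a_end [([0.5288, 0.1295, 0.093], 0.69)]
pin_a_mid [([0.2748, 0.3125, 0.0037], 0.62), ([0.4045, 0.3488, 0.0075], 0.6), ([0.4018, 0.1665, 0.0044], 0.59), ([0.5764, 0.2907, 0.0951], 0.55)]
top {'fx': 456.39076808655307, 'fy': 456.39076808655307, 'cx': 319.620
[... 203 characters left out ...]
39972566815]}
crate [([0.6281, 0.1371, 0.0012], 0.68), ([0.504, -0.0544, 0.0869], 0.57)]
kit_box [([0.5997, -0.3381, -0.0013], 0.84), ([0.5409, -0.3358, 0.1062], 0.2)]
plate_bay []
pin_bay [([0.5922, -0.2721, 0.0044], 0.93)]
flap_tab [([0.539, -0.3372, 0.1086], 0.92), ([0.5983, -0.3397, 0.0007], 0.38)]
flap_hinge [([0.6778, -0.3357, 0.0488], 0.78), ([0.6732, 0.2121, 0.1025], 0.72)]
spirit_level [([0.7452, 0.0818, 0.0916], 0.59)]
saucer [([0.7276, 0.3066, 0.0917], 0.65)]
hex_set_mid []
plate_a_mid [([0.5958, 0.1307, 0.0872], 0.89)]
plate_a_end []
pin_a_mid [([0.4063, 0.3466, 0.0094], 0.69), ([0.4005, 0.1686, 0.0055], 0.62), ([0.2754, 0.3154, 0.003], 0.57), ([0.576, 0.2884, 0.0988], 0.47)]
1.3
```

View pics/top0.png

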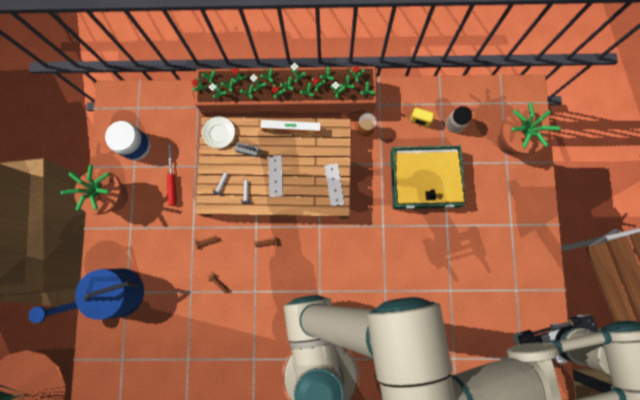

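View pics/scene0.png

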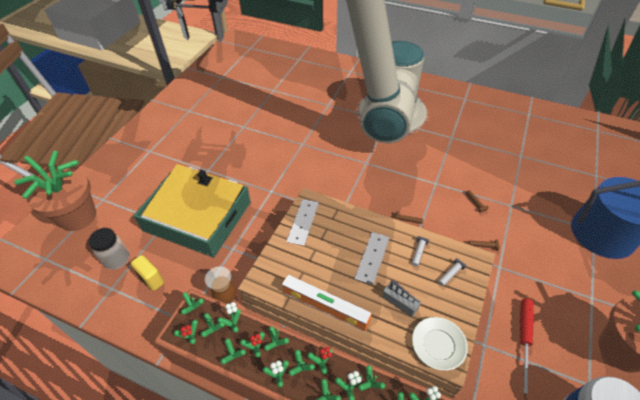

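Top view: plates at (275,175) and (334,185), grey pins at (221,183) and (246,191) on the crate, the hex set at (247,150), the box at (428,178). The three brown pins at (207,242), (266,243) and (219,283) lie on the tiles and aren't meant. Next I'll look closer with the wrist camera.

```bash
cat > h.py <<'E'
import numpy as np, cv2
from scipy.spatial.transform import Rotation as R
from plant import r, gripper_to, inverse_kinematics, vision, models, telemetry
def q(yaw, tilt=0.0, roll=0.0):
    """tool down with jaw axis at yaw from world x; tilt about the jaw axis"""
    a=(R.from_euler('z',yaw)*R.from_quat([1,0,0,0])*R.from_euler('x',tilt)).as_quat()
    return [a[3],a[0],a[1],a[2]]
def cal(c):
    k=vision.get_calibration(c); o=k['orientation']
    return k,R.from_quat([o[1],o[2],o[3],o[0]]),np.array(k['position'])
def pix2w(kk,uv,z):
    k,Rm,p=kk; uv=np.atleast_2d(uv).astype(float)
    d=Rm.apply(np.c_[(uv[:,0]-k['cx'])/k['fx'],(uv[:,1]-k['cy'])/k['fy'],np.ones(len(uv))])
    return p+d*((z-p[2])/d[:,2])[:,None]
def w2pix(kk,P):
    k,Rm,p=kk; c=Rm.inv().apply(np.atleast_2d(P)-p)
    return np.c_[k['fx']*c[:,0]/c[:,2]+k['cx'],k['fy']*c[:,1]/c[:,2]+k['cy']]
def snap(c,name):
    kk=cal(c); im=vision.snapshot(c); cv2.imwrite(f"pics/{name}.png",im[:,:,::-1]); return kk,im
def rect(kk,mask,z):
    """min-area rectangle of a mask, on plane z: centre, long-side dir angle, sizes"""
    ys,xs=np.nonzero(mask); P=pix2w(kk,np.c_[xs,ys],z)[:,:2]
    (c,s,a)=cv2.minAreaRect((P*1000).astype(np.float32)); a=np.radians(a)
    if s[0]<s[1]: a+=np.pi/2; s=s[::-1]
    a=(a+np.pi/2)%np.pi-np.pi/2
    return np.array(c)/1000,a,s
def st(): 
    print('t',round(telemetry.current_t(),1),'p',np.round(telemetry.current_ee_pos(),4),'F',np.round(telemetry.current_wrist_force(),1),'op',round(telemetry.current_opening(),4))
E
python3 - <<'E'
from h import *
print(telemetry.current_tool_rot(), r.nose_length)
k,Rm,p=cal('wrist'); print(k['fx'],k['fy'],p,Rm.as_matrix().round(3).tolist())
r.move_to([0.50,-0.30,0.40],q(np.pi/2)); print(np.round(telemetry.current_joints(),2))
kb,im=snap('wrist','w_box')
for n in ["kit_box","flap_tab","flap_hinge","pin_bay"]: print(n,[(np.round(d["at"],4),round(d["score"],2)) for d in models.mark_of(n,'wrist')])
r.move_to([0.54,0.15,0.50],q(np.pi/2)); print(np.round(telemetry.current_joints(),2))
kc,im=snap('wrist','w_crate')
for n in ["crate","hex_set_mid","plate_a_mid","plate_a_end","pin_a_mid"]: print(n,[(np.round(d["at"],4),round(d["score"],2)) for d in models.mark_of(n,'wrist')])
for n in ["hex_set_mid","plate_a_mid","pin_a_mid"]:
    for d in models.regions_of(n,'wrist'): 
        m=d["pixels"]; z={'h':.12,'p':.092}[n[0]] if n[1]!='i' else .1
        print(n,round(d["score"],2),m.sum(),rect(kc,m,z))
st()
E
```

```text
[ 3.00509172e-05  7.93957657e-01 -6.07973055e-01  3.61090034e-05] 0.025
283.7489464908822 283.7489464908822 [ 0.22750169 -0.53414864  0.38492533] [[0.261, -0.928, -0.265], [-0.965, -0.251, -0.073], [0.001, 0.275, -0.962]]
[-0.66  0.25  1.14 -0.    1.76 -2.23]
kit_box [(array([ 0.5924, -0.3317, -0.0007]), 0.76)]
flap_tab [(array([ 0.5387, -0.3338,  0.1101]), 0.9)]
flap_hinge [(array([ 0.679 , -0.3346,  0.0516]), 0.85)]
pin_bay [(array([ 0.5367, -0.3337,  0.1098]), 0.66)]
[ 0.15  0.24  0.92 -0.    1.99 -1.42]
crate [(array([ 0.6318,  0.1325, -0.0034]), 0.77)]
hex_set_mid [(array([0.6729, 0.2138, 0.1044]), 0.63)]
plate_a_mid [(array([0.5982, 0.125 , 0.0943]), 0.9)]
plate_a_end [(array([0.5327, 0.1261, 0.0913]), 0.81)]
pin_a_mid [(array([0.2729, 0.3154, 0.0096]), 0.82), (array([0.57  , 0.2891, 0.1001]), 0.81), (array([0.3963, 0.1708, 0.0031]), 0.77), (array([0.4005, 0.351 , 0.0083]), 0.62)]
hex_set_mid 0.62 541 (array([0.6696933 , 0.21155058]), np.float64(1.3485062653476176), (72.35818481445312, 35.64458084106445))
hex_set_mid 0.58 9983 (array([ 0.58250897, -0.274983  ]), np.float64(-1.5
[... 563 characters left out ...]
172))
pin_a_mid 0.58 267 (array([0.41059   , 0.16306018]), np.float64(-1.5003308986298922), (60.99069595336914, 20.94661521911621))
pin_a_mid 0.55 272 (array([0.57121185, 0.28810724]), np.float64(-0.464930335469262), (70.13469696044922, 26.049800872802734))
pin_a_mid 0.42 6913 (array([ 0.58840289, -0.31097119]), np.float64(-1.5560542238108166), (196.49118041992188, 155.4014892578125))
pin_a_mid 0.4 22797 (array([0.62393445, 0.13460425]), np.float64(1.544343014529085), (451.7698669433594, 293.9364013671875))
pin_a_mid 0.4 1341 (array([ 0.56690814, -0.04495894]), np.float64(0.16082412039592509), (125.97856903076172, 44.0474967956543))
t 5.5 p [0.5401 0.1497 0.5   ] F [ 0.1 -0.3 -0.1] op 0.0941
```

View pics/w_crate.png

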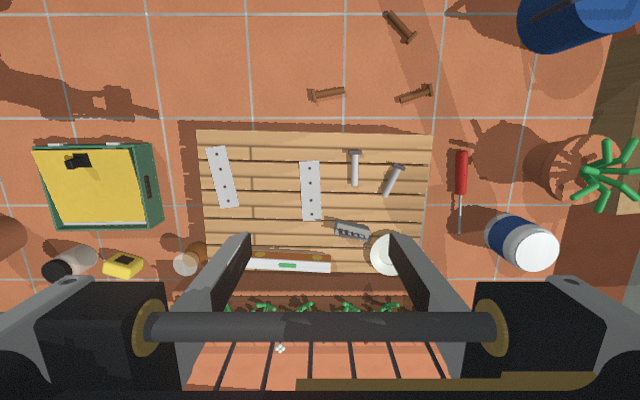

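View pics/w_box.png

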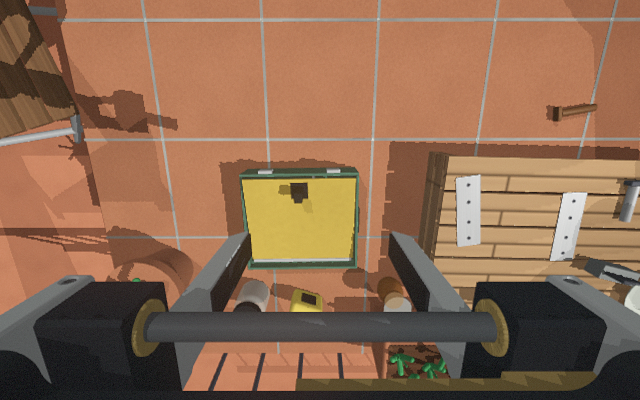

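The wrist view shows the same layout: plates at (222,177) and (311,191), grey pins at (354,168) and (392,180), hex set at (352,231). The tab reads about 23 mm too high for a shut flap, so the flap seems to stand ajar by about 0.16 rad. Next: fit the geometry and check reachability.

```bash
cat >> h.py <<'E'
def fr(head, al, jaw):
    """tool z: heading head, pitched al below horizontal. jaw 'h' horizontal or 'v' in the vertical plane"""
    h=np.array([np.cos(head),np.sin(head),0]); u=np.array([0,0,1.])
    z=np.cos(al)*h-np.sin(al)*u; v=np.sin(al)*h+np.cos(al)*u; s=np.cross(u,h)
    x=s if jaw=='h' else v
    return z,x
def quat(z,x,flip=0):
    x=-x if flip else x
    a=R.from_matrix(np.c_[x,np.cross(z,x),z]).as_quat(); return [a[3],a[0],a[1],a[2]]
def pose(g,head,al,jaw,flip=0):
    "TCP pose for grasp point g"
    z,x=fr(head,al,jaw); return list(np.array(g)-.006*z), quat(z,x,flip)
E
python3 - <<'E'
from h import *
im=cv2.imread('pics/top0.png')
kt=cal('top')
vision.snapshot('wrist'); kw=cal('wrist')  # same place as w_crate
E1=pix2w(kw,[[197,130],[433,136],[204,272]],.09); print('crate corners',E1.round(4))
print('top crate',pix2w(kt,[[197,214],[350,216],[196,117],[351,117]],.09).round(4))
print('top box rim',pix2w(kt,[[394,208],[467,205],[390,149],[462,147]],.064).round(4))
w=cv2.imread('pics/w_crate.png')
for seed,z,nm in [((222,165),.092,'P2'),((311,183),.092,'P1')]:
    hsv=cv2.cvtColor(w,cv2.COLOR_BGR2HSV); m=((hsv[:,:,1]<40)&(hsv[:,:,2]>120)).astype(np.uint8)
    n,l=cv2.connectedComponents(m); print(nm,rect(kw,l==l[seed[1],seed[0]],z))
for nm,b in [('hex',(330,215,372,245)),('pinA',(343,146,364,188)),('pinB',(378,160,408,198))]:
    hsv=cv2.cvtColor(w,cv2.COLOR_BGR2HSV); m=((hsv[:,:,1]<70)); mm=np.zeros_like(m); mm[b[1]:b[3],b[0]:b[2]]=m[b[1]:b[3],b[0]:b[2]]
    n,l,s,_=cv2.connectedComponentsWithStats(mm.astype(np.uint8)); i=1+s[1:,4].argmax(); print(nm,s[i],rect(kw,l==i,.104))
def ik(n,*a):
    for f in (0,1):
        p,qq=pose(*a,flip=f); j=inverse_kinematics(p,qq); print(n,f,None if j is None else np.round(j,2))
H=np.array([.678,-.3355,.048])
for th in (.16,.8,1.4,1.6):
    s,c=np.sin(th),np.cos(th); ik(f'tab{th}',H+[-.146*c+.026*s,0,.146*s+.026*c],0.0,max(np.pi/2-th,0),'h')
for a in (0.12,.2,.3): ik(f'grip{a}',[.455,.128,.092+.11*np.sin(a)],0,a,'v')
ik('grip P2',[.455,-.05,.115],.16,.2,'v')
for a in (1.2,.8,.5): ik(f'place{a}',[.598+.06-.11*np.cos(a),-.37,.01+.11*np.sin(a)],0,a,'v')
crop=cv2.resize(w[120:260,180:440],None,fx=3,fy=3,interpolation=cv2.INTER_CUBIC); cv2.imwrite('pics/crop1.png',crop)
E
```

```text
crate corners [[ 0.4747 -0.087   0.09  ]
 [ 0.4859  0.369   0.09  ]
 [ 0.7805 -0.1076  0.09  ]]
top crate [[ 0.4805  0.362   0.09  ]
 [ 0.4707 -0.0936  0.09  ]
 [ 0.7829  0.3768  0.09  ]
 [ 0.7767 -0.1018  0.09  ]]
top box rim [[ 0.4972 -0.2279  0.064 ]
 [ 0.5044 -0.4476  0.064 ]
 [ 0.6812 -0.2216  0.064 ]
 [ 0.6851 -0.4429  0.064 ]]
P2 (array([ 0.56696729, -0.04619266]), np.float64(0.14887586481004145), (125.83872985839844, 40.3419189453125))
P1 (array([0.59529803, 0.13037759]), np.float64(0.03799132036933628), (125.65180206298828, 40.01728820800781))
hex [334 219  37  23 576] (array([0.67566602, 0.21728096]), np.float64(1.3602587952381375), (78.62041473388672, 36.56682586669922))
pinA [349 150  13  37 306] (array([0.54651953, 0.2181552 ]), np.float64(0.02847823847827491), (70.87582397460938, 23.029373168945312))
pinB [381 163  25  35 293] (array([0.56964612, 0.28802014]), np.float64(-0.4913795864144115), (70.3236083984375, 26.475658416748047))
tab0.16 0 [-0.73  0.39  1.68  0.13  0.95 -2.37]
tab0.16 1 [-0.73  0.39  1.68  0.13  0.95  0.77]
tab0.8 0 None
tab0.8 1 [-0.94  0.28  1.97  1.13  0.7  -0.21]
tab1.4 0 [-0.97  0.57  2.16  2.06  1.18  1.94]
tab1.4 1 [-0.97  0.57  2.16  2.06  1.18 -1.2 ]
tab1.6 0 [-0.93  0.71  2.15  2.19  1.4   1.8 ]
tab1.6 1 [-0.93  0.71  2.15  2.19  1.4  -1.34]
grip0.12 0 None
grip0.12 1 None
grip0.2 0 None
grip0.2 1 None
grip0.3 0 None
grip0.3 1 None
grip P2 0 None
grip P2 1 None
place1.2 0 [-0.77  0.43  1.63  0.34  0.84 -0.97]
place1.2 1 [-0.77  0.43  1.63  0.34  0.84  2.17]
place0.8 0 [-1.    0.42  2.01  1.26  0.66 -2.03]
place0.8 1 [-1.    0.42  2.01  1.26  0.66  1.12]
place0.5 0 None
place0.5 1 [-1.16  0.59  2.21  1.78  0.97  0.37]
```

View pics/crop1.png

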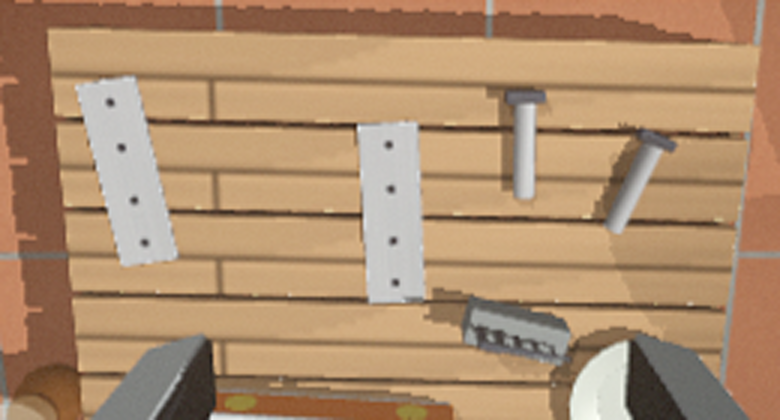

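The enlarged crop confirms two zinc plates, two grey-steel pins and the grey hex holder. A flat front grip is out of reach, so I'll scan pitch and heading for one that works.

```bash
python3 - <<'E'
from h import *
def ok(*a):
    o=''
    for f in (0,1):
        p,qq=pose(*a,flip=f)
        if inverse_kinematics(p,qq) is not None: o+='AB'[f]
    return o or '-'
for y in (.13,-.055):
  for hd in (-1.2,-.8,-.4,0,.4,.8,1.2):
    print(y,hd,[(round(a,1),ok([.453,y,.092+dz*np.sin(a)],hd,a,'v')) for dz in (.11,0.02) for a in (.2,.3,.4,.5,.6,.7,.8,.9,1.0)])
E
```

```text
0.13 -1.2 [(0.2, 'B'), (0.3, 'AB'), (0.4, 'AB'), (0.5, 'AB'), (0.6, 'AB'), (0.7, 'AB'), (0.8, 'AB'), (0.9, 'AB'), (1.0, 'AB'), (0.2, 'B'), (0.3, 'B'), (0.4, 'AB'), (0.5, 'AB'), (0.6, 'AB'), (0.7, 'AB'), (0.8, 'AB'), (0.9, 'AB'), (1.0, 'AB')]
0.13 -0.8 [(0.2, '-'), (0.3, '-'), (0.4, '-'), (0.5, '-'), (0.6, 'AB'), (0.7, 'AB'), (0.8, 'AB'), (0.9, 'AB'), (1.0, 'AB'), (0.2, '-'), (0.3, '-'), (0.4, '-'), (0.5, '-'), (0.6, '-'), (0.7, 'AB'), (0.8, 'AB'), (0.9, 'AB'), (1.0, 'AB')]
0.13 -0.4 [(0.2, '-'), (0.3, '-'), (0.4, '-'), (0.5, '-'), (0.6, '-'), (0.7, '-'), (0.8, 'AB'), (0.9, 'AB'), (1.0, 'AB'), (0.2, '-'), (0.3, '-'), (0.4, '-'), (0.5, '-'), (0.6, '-'), (0.7, '-'), (0.8, '-'), (0.9, 'AB'), (1.0, 'AB')]
0.13 0 [(0.2, '-'), (0.3, '-'), (0.4, '-'), (0.5, '-'), (0.6, 'B'), (0.7, 'AB'), (0.8, 'AB'), (0.9, 'AB'), (1.0, 'A'), (0.2, '-'), (0.3, '-'), (0.4, '-'), (0.5, '-'), (0.6, '-'), (0.7, 'B'), (0.8, 'AB'), (0.9, '-'), (1.0, 'AB')]
0.13 0.4 [(0.2, '-'), (0.3, '-'), (0.4, '-'), (0.5, '-'), (0.6, 'AB'), (0.7, 'AB'), (0.8, 'AB'), (0.9, 'AB'), (1.0, 'AB'), (0.2, '-'), (0.3, '-'), (0.4, '-'), (0
[... 1499 characters left out ...]
.2, '-'), (0.3, '-'), (0.4, 'B'), (0.5, 'B'), (0.6, 'AB'), (0.7, 'AB'), (0.8, 'AB'), (0.9, 'AB'), (1.0, 'AB'), (0.2, '-'), (0.3, '-'), (0.4, '-'), (0.5, 'B'), (0.6, 'B'), (0.7, 'AB'), (0.8, 'AB'), (0.9, 'AB'), (1.0, 'AB')]
-0.055 0.8 [(0.2, 'B'), (0.3, 'B'), (0.4, 'B'), (0.5, 'AB'), (0.6, 'AB'), (0.7, 'AB'), (0.8, 'AB'), (0.9, 'AB'), (1.0, 'AB'), (0.2, 'B'), (0.3, 'B'), (0.4, 'B'), (0.5, 'B'), (0.6, 'AB'), (0.7, 'AB'), (0.8, 'AB'), (0.9, 'AB'), (1.0, 'AB')]
-0.055 1.2 [(0.2, 'B'), (0.3, 'B'), (0.4, 'B'), (0.5, 'AB'), (0.6, 'AB'), (0.7, 'AB'), (0.8, 'AB'), (0.9, 'AB'), (1.0, 'AB'), (0.2, 'B'), (0.3, 'B'), (0.4, 'B'), (0.5, 'B'), (0.6, 'AB'), (0.7, 'AB'), (0.8, 'AB'), (0.9, 'AB'), (1.0, 'AB')]
```

A side grip from +y, perpendicular to the plate and pitched about 45° nose-down, is reachable and keeps the gripper clear of the crate. First I'll open the flap by its tab, turning the tool with it.

```bash
cat >> h.py <<'E'
BY=.022; BC=np.array([.596,-.336,0]); HG=BC+[.08*np.cos(BY),.08*np.sin(BY),.048]
def box(x,y,z): return BC+R.from_euler('z',BY).apply([x,y,z])
def tabp(th,h=.026):
    s,c=np.sin(th),np.cos(th); return HG+R.from_euler('z',BY).apply([-.146*c+h*s,0,.146*s+h*c])
def tabpose(th,h=.026): return pose(tabp(th,h),BY,max(np.pi/2-th,.02),'h',1)
def arc(a,b,n,h=.026):
    for th in np.linspace(a,b,n+1)[1:]:
        p,o=tabpose(th,h); r.move_l(p,o,vel=.1)
E
python3 - <<'E'
from h import *
gripper_to(.045,20)
p,o=tabpose(.16,.09); r.move_to(p,o)
p,o=tabpose(.16); print(r.move_l(p,o,vel=.12,guard=15)); st()
gripper_to(.0,20); st()
try:
    arc(.16,1.66,8)
except Exception as e: print('ERR',e)
st(); print(np.round(telemetry.current_joints(),2))
E
```

```text
False
t 9.3 p [ 0.5357 -0.3376  0.1034] F [ 1.  -0.4  0.3] op 0.0448
t 9.8 p [ 0.5351 -0.3368  0.103 ] F [-0.5  1.7  1.3] op 0.0136
t 13.3 p [ 0.7134 -0.3331  0.2256] F [-1.2  8.4 60.6] op 0.0003
[-0.92  0.69  2.11  2.17  1.42 -1.31]
```

```bash
python3 - <<'E'
from h import *
kk,im=snap('scene','s1'); cv2.imwrite('pics/s1c.png',cv2.resize(im[60:320,80:400,::-1],None,fx=2.4,fy=2.2))
print([(np.round(d["at"],3),round(d["score"],2)) for d in models.mark_of("flap_tab",'scene')]); st()
E
```

```text
[(array([ 0.711, -0.335,  0.194]), 0.61)]
t 13.4 p [ 0.7132 -0.3331  0.2255] F [-0.5  7.6 60.4] op 0.0005
```

View pics/s1c.png

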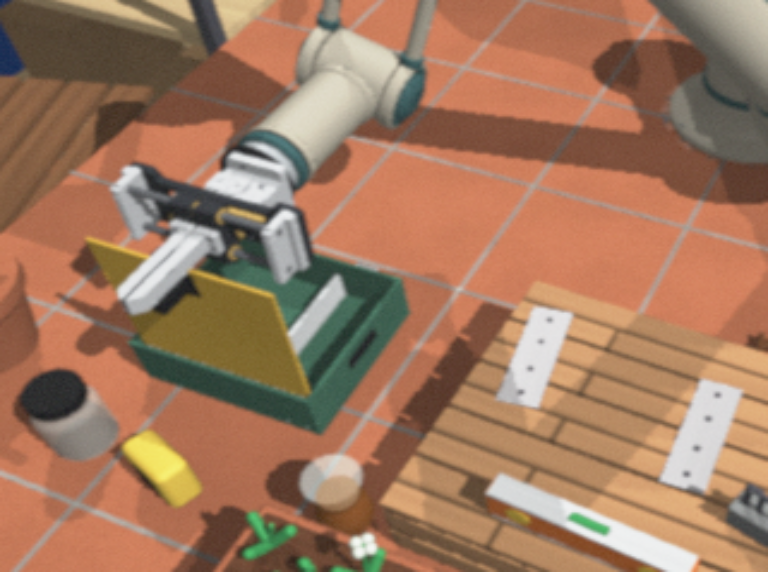

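I had the direction wrong: past 90° the tab lies on the far side of the panel. The picture shows the flap up anyway, at about 1.55 rad, with the fingers resting on it. I'll lift off and nudge it a little further from the front.

```bash
python3 - <<'E'
from h import *
p=np.array(telemetry.current_ee_pos())
r.move_l([p[0],p[1],.265],vel=.15); st()
r.move_l([.59,-.336,.265],vel=.25)
r.move_l([.59,-.336,.19],vel=.25); st()
print(r.move_l([.672,-.334,.19],vel=.1,guard=15)); st()
r.move_l([.57,-.336,.20],vel=.25)
snap('scene','s2'); 
for n in ("flap_tab","flap_hinge","plate_bay","pin_bay","kit_box"): print(n,[(np.round(d["at"],3),round(d["score"],2)) for d in models.mark_of(n,'scene')]); 
st()
def ok(*a):
    o=''
    for f in (0,1):
        pp,qq=pose(*a,flip=f)
        if inverse_kinematics(pp,qq) is not None: o+='AB'[f]
    return o or '-'
for a in (.7,.78,.85): print(a,[ok([.45,y,z],h,a,'v') for y,h in ((.14,-1.53),(-.05,-1.42)) for z in (.11,.16,.25)])
print([ok(box(-.05,y,z),BY-np.pi/2,1.2,'v') for y in (-.08,-.02) for z in (.03,.08,.15,.25)])
E
```

```text
t 14.0 p [ 0.7135 -0.3328  0.264 ] F [ 0.1 -0.2 -0.1] op 0.0003
t 15.1 p [ 0.591  -0.3355  0.1897] F [ 0.2 -1.1  0.7] op 0.0004
False
t 16.1 p [ 0.6718 -0.3338  0.1902] F [ 0.6 -0.  -0.7] op 0.0005
flap_tab [(array([ 0.739, -0.337,  0.19 ]), 0.87)]
flap_hinge [(array([ 0.679, -0.335,  0.045]), 0.89)]
plate_bay [(array([ 0.599, -0.376,  0.002]), 0.9)]
pin_bay [(array([ 0.595, -0.27 ,  0.002]), 0.83)]
kit_box [(array([ 0.595, -0.337, -0.002]), 0.73)]
t 16.9 p [ 0.5709 -0.3353  0.1999] F [1.7 0.5 0.7] op 0.0007
0.7 ['AB', 'AB', 'AB', 'AB', 'AB', 'AB']
0.78 ['AB', 'AB', 'AB', 'AB', 'AB', 'AB']
0.85 ['AB', 'AB', 'AB', 'AB', 'AB', 'AB']
['AB', 'AB', 'AB', 'AB', 'AB', 'AB', 'AB', 'AB']
```

```bash
sed -i 's/BC=np.array(\[.596/BC=np.array([.597/' h.py; cat >> h.py <<'E'
def slide(c,yaw,d,off=.01):
    u=np.array([np.cos(yaw),np.sin(yaw),0]); s=np.array([c[0],c[1],0])+off*u; o=q(np.pi/2)
    gripper_to(0,20)
    r.move_to(list(s+[0,0,.15]),o); r.move_l(list(s+[0,0,.124]),o,vel=.1)
    f0=telemetry.current_wrist_force()[2]
    print('touch',r.move_l(list(s+[0,0,.108]),o,vel=.02,guard=5)); st()
    z=telemetry.current_ee_pos()[2]; n=int(np.ceil(d/.012))
    for i in range(1,n+1):
        f=telemetry.current_wrist_force()[2]-f0
        z+= -.0006 if f<4 else (.0006 if f>9 else 0)
        r.move_l(list(s-u*d*i/n+[0,0,z]),o,vel=.06); 
        if i%3==0: print(round(f,1),round(z,4),end=' | ')
    print(); st(); p=telemetry.current_ee_pos(); r.move_l([p[0],p[1],.2],vel=.2)
E
python3 - <<'E'
from h import *
r.move_l([.50,-.25,.28],vel=.3)
slide((.595,.130),.03,.1015)
r.move_to([.36,.13,.42],q(np.pi/2))
kk,im=snap('wrist','w1')
hsv=cv2.cvtColor(im[:,:,::-1].copy(),cv2.COLOR_BGR2HSV); m=((hsv[:,:,1]<40)&(hsv[:,:,2]>120)).astype(np.uint8)
n,l,s,_=cv2.connectedComponentsWithStats(m)
for i in range(1,n):
    if s[i,4]>500: print(s[i],rect(kk,l==i,.092))
for d in models.regions_of('plate_a_mid','wrist'): print(round(d['score'],2),rect(kk,d['pixels'],.092))
st()
E
```

```text
touch True
t 20.2 p [0.6053 0.1304 0.1173] F [-0.2  0.6  3. ] op 0.0002
5.8 0.1167 | 7.3 0.1167 | 6.6 0.1167 | 
t 23.3 p [0.5021 0.1273 0.1172] F [0.2 0.4 8.2] op 0.0006
[   0    0  396  312 3791] (array([ 0.32485333, -0.06022809]), np.float64(-0.7535375022753126), (659.573486328125, 426.7454528808594))
[289 105 327 130 896] (array([0.36675549, 0.37324777]), np.float64(1.3920203201886947), (566.207275390625, 217.96871948242188))
[ 293  215   64   75 2114] (array([0.51269519, 0.1373212 ]), np.float64(-0.02521614078141532), (151.060302734375, 114.40010833740234))
[102 245  27  67 932] (array([ 0.56727905, -0.2569809 ]), np.float64(0.014521733685957106), (141.3070831298828, 29.991525650024414))
[ 209  248   32   61 1111] (array([ 0.56644061, -0.04665786]), np.float64(0.14958880967861243), (125.77041625976562, 41.002689361572266))
[  0 281  73  39 589] (array([ 0.58644653, -0.42824307]), np.float64(-1.031834374079176), (154.0853271484375, 74.20732116699219))
t 25.0 p [0.3604 0.1299 0.418 ] F [ 0.1 -0.5 -0.2] op 0.0008
```

View pics/w1.png

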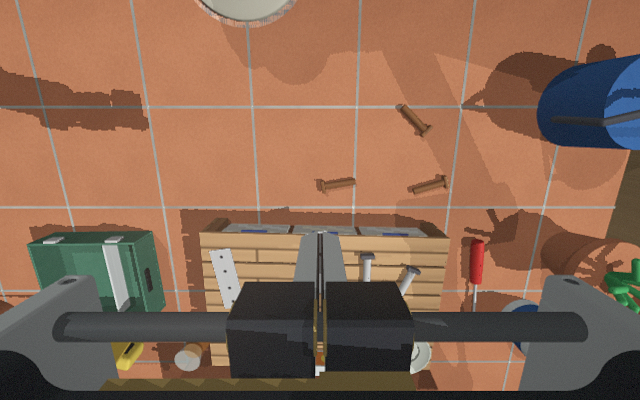

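The closed fingers hide plate 1, so I'll slide plate 2 next and then look with the scene camera and the wrist camera with its fingers open.

```bash
cat >> h.py <<'E'
def plates(c,name,box=None):
    kk,im=snap(c,name); hsv=cv2.cvtColor(im[:,:,::-1].copy(),cv2.COLOR_BGR2HSV); m=((hsv[:,:,1]<40)&(hsv[:,:,2]>120)).astype(np.uint8)
    n,l,s,_=cv2.connectedComponentsWithStats(m)
    for i in range(1,n):
        if s[i,4]>250:
            a=rect(kk,l==i,.092)
            if 100<a[2][0]<150 and 30<a[2][1]<55: print(c,s[i],a[0].round(4),round(a[1],3),np.round(a[2]))
    for d in models.mark_of('plate_a_end',c)+models.mark_of('plate_a_mid',c): print(c,np.round(d['at'],4),round(d['score'],2))
E
python3 - <<'E'
from h import *
slide((.567,-.0462),.149,.0785)
gripper_to(.094)
r.move_to([.36,.04,.48],q(np.pi/2))
plates('wrist','w2'); plates('scene','s3'); plates('top','t3'); st()
E
```

```text
touch True
t 27.5 p [ 0.5772 -0.0448  0.1173] F [-0.8  0.5  4.1] op 0.0001
7.1 0.1167 | 6.6 0.1173 | 
t 29.9 p [ 0.4977 -0.0564  0.1172] F [-1.7 -1.4  5.7] op 0.0005
wrist [0.4685 0.1217 0.0899] 0.66
wrist [ 0.6811 -0.3349  0.0511] 0.38
wrist [0.5338 0.1301 0.0901] 0.79
scene [296 179  30  42 693] [ 0.4993 -0.0588] 0.156 [126.  41.]
scene [371 212  25  48 847] [0.5318 0.1318] 0.191 [128.  41.]
scene [0.4685 0.1235 0.0916] 0.84
scene [0.5283 0.1361 0.092 ] 0.71
top [328 186  20  42 539] [ 0.4999 -0.0567] 0.154 [125.  40.]
top [293 340  15  54 425] [0.0459 0.0527] -0.111 [141.  37.]
top [311 341  41  22 280] [ 0.088  -0.0339] 1.418 [119.  43.]
top [0.5322 0.1364 0.0893] 0.66
top [0.7419 0.0825 0.0908] 0.56
top [0.5314 0.1367 0.089 ] 0.79
t 33.6 p [0.3602 0.0399 0.4797] F [ 0.  -0.6 -0.3] op 0.0939
```

View pics/w2.png

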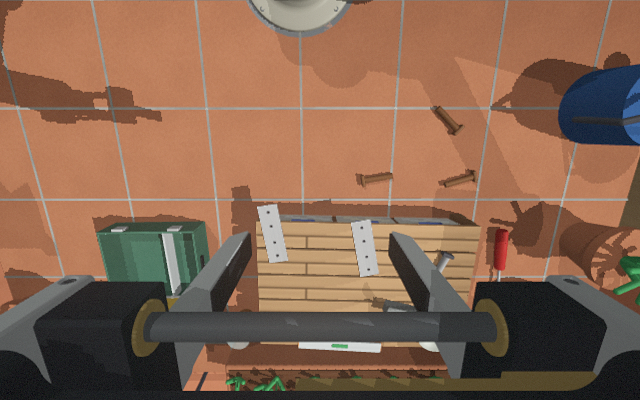

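Plate 2 overhangs by about 36 mm. Plate 1 slipped under the fingers and overhangs only about 9 mm, so both get another draw.

```bash
python3 - <<'E'
from h import *
slide((.532,.133),.19,.052,.012)
slide((.4996,-.0575),.155,.012,.014)
gripper_to(.094)
r.move_to([.36,.04,.48],q(np.pi/2))
plates('scene','s4'); plates('top','t4');st()
E
```

```text
touch True
t 37.3 p [0.5441 0.1353 0.1173] F [ 0.9 -0.4  4.4] op 0.0001
5.9 0.1167 | 
t 38.9 p [0.4911 0.1252 0.1172] F [-0.7  0.4  8.9] op 0.0006
touch True
t 41.4 p [ 0.5138 -0.0554  0.1172] F [-0.6  0.3  5.6] op 0.0005

t 41.7 p [ 0.5005 -0.0573  0.1173] F [-1.5  0.   3. ] op 0.0003
scene [296 178  30  42 691] [ 0.4964 -0.0592] 0.156 [126.  41.]
scene [374 195  23  45 753] [0.4791 0.1218] 0.182 [125.  41.]
scene [0.4172 0.1132 0.0907] 0.63
scene [0.7283 0.3086 0.0856] 0.24
scene [0.4775 0.1237 0.0913] 0.8
top [329 186  19  42 526] [ 0.4974 -0.0573] 0.141 [125.  41.]
top [311 341  39  19 283] [ 0.0899 -0.0316] 1.484 [108.  41.]
top [295 344  14  50 393] [0.0409 0.0517] -0.061 [131.  34.]
top [0.6256 0.1386 0.0007] 0.32
top [ 0.434  -0.0636  0.0862] 0.6
t 45.3 p [0.3603 0.0398 0.4792] F [-0.4  0.7  0.3] op 0.0939
```

Plate 1 now sits with its centre right at the edge, 62 mm out, so I'll take it straight away.

```bash
cat >> h.py <<'E'
def pick_geo(c,yaw,ax,al,skew=0.):
    hd=yaw-np.pi/2+skew; n=np.array([np.cos(hd),np.sin(hd),0]); u=np.array([np.cos(yaw),np.sin(yaw),0])
    G=np.array([c[0],c[1],0])-ax*u+(.020-.026*np.cos(al))*n; G[2]=.091+.026*np.sin(al)
    return G,n,hd
def pick(c,yaw,ax,al,flip,op=.06,skew=0.):
    G,n,hd=pick_geo(c,yaw,ax,al,skew); gripper_to(op,40)
    for i,g in enumerate([G-.09*n+[0,0,.17],G-.09*n,G]):
        p,o=pose(g,hd,al,'v',flip)
        if i==0: r.move_to(p,o)
        else: print(r.move_l(p,o,vel=.15 if i==1 else .08,guard=12))
    st(); gripper_to(0,40); st()
    for dz,v in ((.03,.05),(.17,.2)):
        p,o=pose(G+[0,0,dz],hd,al,'v',flip); r.move_l(p,o,vel=v); st()
E
python3 - <<'E'
from h import *
c,yaw=(.4785,.1225),.182
G,n,hd=pick_geo(c,yaw,.038,.45,.02); print(G,hd)
for al in (.4,.45,.5,.55):
  for f in (0,1):
    G,n,hd=pick_geo(c,yaw,.038,al,.02); print(al,f,[None if (j:=inverse_kinematics(*pose(g,hd,al,'v',f))) is None else np.round(j,2).tolist() for g in (G-.09*n+[0,0,.17],G-.09*n,G,G+[0,0,.17])])
for f in (0,1): print(f,[None if (j:=inverse_kinematics(*pose(box(-.05,y,z),BY-np.pi/2,1.2,'v',f))) is None else np.round(j,2).tolist() for y,z in ((-.08,.03),(-.08,.2))])
E
```

```text
[0.44044315 0.11896437 0.1023091 ] -1.3687963267948966
0.4 0 [[0.89, 0.52, 1.59, -0.85, 1.88, 2.37], [0.89, 0.73, 1.71, -0.8, 1.65, 2.62], [0.77, 0.68, 1.86, -0.89, 1.53, 2.64], [0.77, 0.45, 1.73, -0.91, 1.76, 2.36]]
0.4 1 [[0.89, 0.52, 1.59, -0.85, 1.88, -0.77], [0.89, 0.73, 1.71, -0.8, 1.65, -0.52], [0.77, 0.68, 1.86, -0.89, 1.53, -0.5], [0.77, 0.45, 1.73, -0.91, 1.76, -0.78]]
0.45 0 [[0.88, 0.5, 1.58, -0.82, 1.86, 2.35], [0.88, 0.7, 1.72, -0.78, 1.62, 2.6], [0.75, 0.65, 1.87, -0.88, 1.5, 2.62], [0.75, 0.42, 1.72, -0.89, 1.73, 2.33]]
0.45 1 [[0.88, 0.5, 1.58, -0.82, 1.86, -0.79], [0.88, 0.7, 1.72, -0.78, 1.62, -0.54], [0.75, 0.65, 1.87, -0.88, 1.5, -0.53], [0.75, 0.42, 1.72, -0.89, 1.73, -0.81]]
0.5 0 [[0.86, 0.47, 1.58, -0.8, 1.83, 2.33], [0.86, 0.67, 1.73, -0.76, 1.59, 2.58], [0.74, 0.61, 1.87, -0.86, 1.47, 2.59], [0.74, 0.39, 1.71, -0.86, 1.71, 2.3]]
0.5 1 [[0.86, 0.47, 1.58, -0.8, 1.83, -0.81], [0.86, 0.67, 1.73, -0.76, 1.59, -0.57], [0.74, 0.61, 1.87, -0.86, 1.47, -0.56], [0.74, 0.39, 1.71, -0.86, 1.71, -0.84]]
0.55 0 [[0.85, 0.45, 1.57, -0.77, 1.81, 2.31], [0.85, 0.64, 1.73, -0.75, 1.56, 2.55], [0.73, 0.58, 1.87, -0.84, 1.44, 2.56], [0.73, 0.37, 1.71, -0.84, 1.69, 2.27]]
0.55 1 [[0.85, 0.45, 1.57, -0.77, 1.81, -0.83], [0.85, 0.64, 1.73, -0.75, 1.56, -0.59], [0.73, 0.58, 1.87, -0.84, 1.44, -0.59], [0.73, 0.37, 1.71, -0.84, 1.69, -0.87]]
0 [[-0.59, 0.52, 1.71, -0.45, 0.74, 1.27], [-0.59, 0.36, 1.5, -0.34, 1.08, 1.09]]
1 [[-0.59, 0.52, 1.71, -0.45, 0.74, -1.87], [-0.59, 0.36, 1.5, -0.34, 1.08, -2.05]]
```

```bash
python3 - <<'E'
from h import *
pick((.4785,.1225),.182,.038,.45,1,skew=.02)
kk,im=snap('scene','s5'); cv2.imwrite('pics/s5c.png',cv2.resize(im[40:320,180:500,::-1],None,fx=2.2,fy=2))
E
```

```text
False
False
t 49.6 p [0.4395 0.1247 0.1048] F [ 0.1 -0.1  0.4] op 0.0602
t 50.6 p [0.4394 0.124  0.1056] F [ 0.  -1.   2.4] op 0.0015
t 51.3 p [0.4393 0.1243 0.1349] F [ 1.3  0.2 -1.2] op 0.0015
t 52.2 p [0.4389 0.1241 0.274 ] F [ 1.1 -0.7 -1.1] op 0.0018
```

View pics/s5c.png

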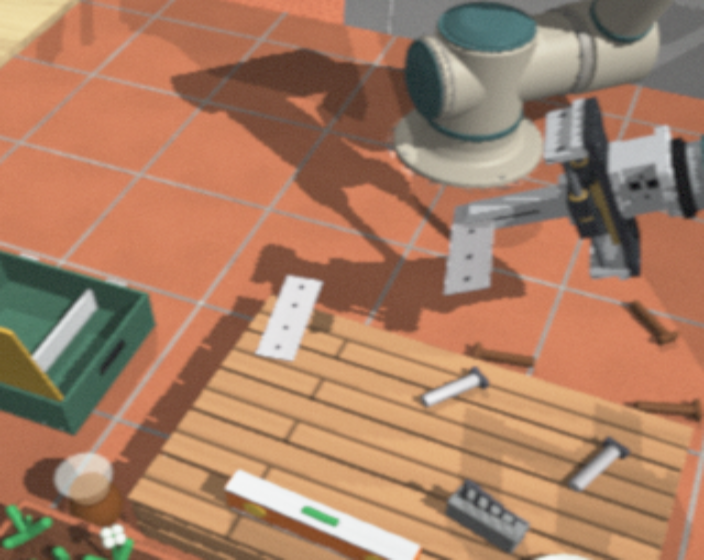

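Plate 1 is held square. Pin A in this view has been knocked round, so I'll measure it again later. Now plate 1 goes into the wide bay.

```bash
cat >> h.py <<'E'
def lay(y,al,gx,op=.03,flip=1):
    "stand plate's lower long edge at box y, lean given by al, let go"
    hd=BY-np.pi/2; gy=y+.026*np.cos(al); z0=.007+.026*np.sin(al)
    for i,z in enumerate((.23,.09,z0)):
        p,o=pose(box(gx,gy,z),hd,al,'v',flip)
        if i==0: r.move_to(p,o)
        else: print(r.move_l(p,o,vel=(.2,.06)[i-1],guard=6))
    st(); gripper_to(op); r.hold(.2); st()
    p,o=pose(box(gx,gy,.13),hd,al,'v',flip); r.move_l(p,o,vel=.1); 
    p,o=pose(box(gx,gy,.23),hd,al,'v',flip); r.move_l(p,o,vel=.25)
E
python3 - <<'E'
from h import *
lay(-.045,1.9,-.040)
kk,im=snap('scene','s6'); kt,it=snap('top','t6')
a=cv2.resize(im[130:300,100:320,::-1],(660,510)); cv2.imwrite('pics/s6c.png',a)
st()
E
```

```text
False
True
t 55.9 p [ 0.5579 -0.3917  0.0396] F [ 0.3 -0.3  4.7] op 0.0015
t 56.7 p [ 0.5573 -0.3912  0.0386] F [-0.3 -0.4  0.1] op 0.0298
t 58.5 p [ 0.5574 -0.3915  0.2329] F [ 0.5  0.2 -0.7] op 0.0302
```

View pics/s6c.png

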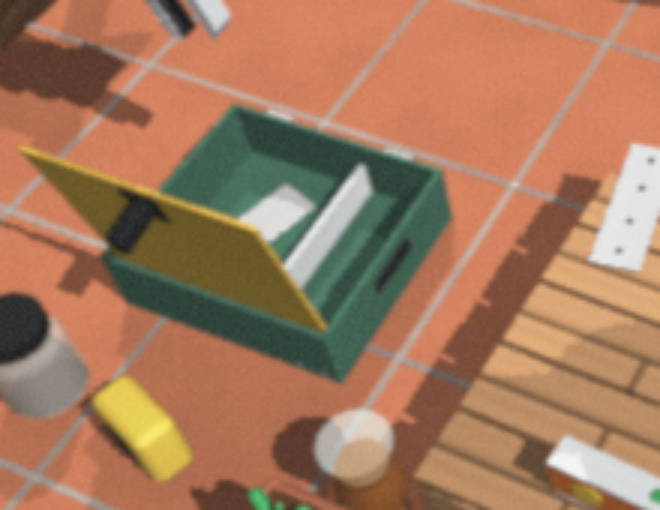

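Plate 1 lies flat in the wide bay. Where exactly it lies decides how I lay the second one.

```bash
python3 - <<'E'
from h import *
Ri=R.from_euler('z',-BY)
for c,f in (('scene','s6'),('top','t6')):
    kk=cal(c); im=cv2.imread(f'pics/{f}.png'); hsv=cv2.cvtColor(im,cv2.COLOR_BGR2HSV); m=((hsv[:,:,1]<75)&(hsv[:,:,2]>90)).astype(np.uint8)
    roi=cv2.fillPoly(np.zeros_like(m),[w2pix(kk,[box(*p) for p in ((-.088,-.1,.005),(.088,-.1,.005),(.088,.02,.005),(-.088,.02,.005))]).astype(np.int32)],1)
    n,l,s,_=cv2.connectedComponentsWithStats(m&roi)
    for i in range(1,n):
        if s[i,4]>40:
            ys,xs=np.nonzero(l==i); P=Ri.apply(pix2w(kk,np.c_[xs,ys],.007)-BC); print(c,s[i],P.min(0).round(3),P.max(0).round(3),rect(kk,l==i,.007))
for al in (.6,.65,.7,.78):
  for f in (0,1):
    G,n,hd=pick_geo((.497,-.058),.148,.042,al); print(al,f,G.round(3),[None if (j:=inverse_kinematics(*pose(g,hd,al,'v',f))) is None else np.round(j,2).tolist() for g in (G-.09*n+[0,0,.17],G-.09*n,G,G+[0,0,.2])])
E
```

```text
scene [179 191  43  34 630] [-0.087 -0.07   0.007] [0.024 0.021 0.007] (array([ 0.56621161, -0.36168063]), np.float64(0.03213058914337208), (111.42787170410156, 90.77667236328125))
top [416 152  10  53 199] [-0.079 -0.007  0.007] [0.09  0.024 0.007] (array([ 0.60181451, -0.32345975]), np.float64(-0.04042265744771356), (169.38128662109375, 28.73143196105957))
top [429 155  28  45 698] [-0.065 -0.099  0.007] [ 0.076 -0.01   0.007] (array([ 0.60356744, -0.40063538]), np.float64(-0.2978912126821758), (153.73143005371094, 74.95909881591797))
0.6 0 [ 0.455 -0.063  0.106] [[0.56, 0.28, 1.8, -0.86, 1.58, 2.21], [0.56, 0.51, 1.99, -0.9, 1.32, 2.53], [0.38, 0.47, 2.08, -1.04, 1.2, 2.52], [0.38, 0.19, 1.84, -0.94, 1.49, 2.08]]
0.6 1 [ 0.455 -0.063  0.106] [[0.56, 0.28, 1.8, -0.86, 1.58, -0.93], [0.56, 0.51, 1.99, -0.9, 1.32, -0.61], [0.38, 0.47, 2.08, -1.04, 1.2, -0.62], [0.38, 0.19, 1.84, -0.94, 1.49, -1.07]]
0.65 0 [ 0.455 -0.064  0.107] [[0.54, 0.25, 1.79, -0.83, 1.56, 2.17], [0.54, 0.47, 1.99, -0.88, 1.29, 2.49], [0.36, 0.44, 2.07, -1.01, 1.17, 2.47], [0.36, 0.17, 1.82, -0.9, 1.48, 2.03]]
0
[... 232 characters left out ...]
1.78, -0.8, 1.55, 2.13], [0.51, 0.44, 1.99, -0.85, 1.26, 2.45], [0.33, 0.41, 2.07, -0.98, 1.14, 2.41], [0.33, 0.15, 1.8, -0.86, 1.46, 1.98]]
0.7 1 [ 0.455 -0.064  0.108] [[0.51, 0.23, 1.78, -0.8, 1.55, -1.01], [0.51, 0.44, 1.99, -0.85, 1.26, -0.7], [0.33, 0.41, 2.07, -0.98, 1.14, -0.73], [0.33, 0.15, 1.8, -0.86, 1.46, -1.16]]
0.78 0 [ 0.456 -0.066  0.109] [[0.47, 0.19, 1.76, -0.74, 1.52, 2.07], [0.47, 0.4, 1.99, -0.8, 1.21, 2.37], [0.29, 0.36, 2.06, -0.92, 1.09, 2.31], [0.29, 0.12, 1.78, -0.79, 1.44, 1.9]]
0.78 1 [ 0.456 -0.066  0.109] [[0.47, 0.19, 1.76, -0.74, 1.52, -1.07], [0.47, 0.4, 1.99, -0.8, 1.21, -0.77], [0.29, 0.36, 2.06, -0.92, 1.09, -0.83], [0.29, 0.12, 1.78, -0.79, 1.44, -1.24]]
```

```bash
python3 - <<'E'
from h import *
pick((.497,-.058),.148,.045,.78,1,op=.074)
kk,im=snap('scene','s7'); kt,it=snap('top','t7')
a=cv2.resize(it[130:220,380:480,::-1],(440,396),interpolation=cv2.INTER_CUBIC); b=cv2.resize(im[60:270,200:420,::-1],(415,396))
cv2.imwrite('pics/c7.png',np.hstack([a,b]))
E
```

```text
False
False
t 63.4 p [ 0.4522 -0.0616  0.1135] F [ 0.8 -0.1 -0.1] op 0.0741
t 64.6 p [ 0.4521 -0.0619  0.1135] F [-0.   0.3 -1. ] op 0.0003
t 65.4 p [ 0.452  -0.0619  0.1435] F [0.1 0.6 0.5] op 0.0009
t 66.2 p [ 0.4514 -0.0619  0.2822] F [-0.7 -0.4 -0.8] op 0.0002
```

View pics/c7.png

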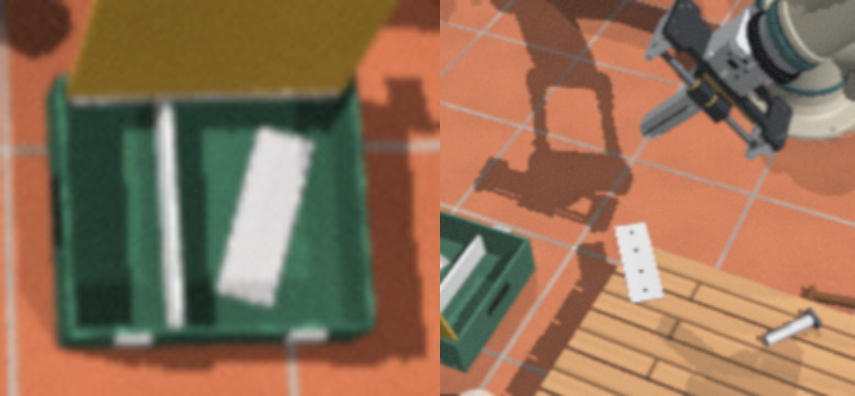

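The second grip missed: plate 2 was pushed round but is still on the crate. I'll measure it again.

```bash
python3 - <<'E'
from h import *
r.move_to([.36,.15,.45],q(np.pi/2))
plates('scene','s8'); plates('top','t8'); st()
im=cv2.imread('pics/s8.png'); kk=cal('scene')
hsv=cv2.cvtColor(im,cv2.COLOR_BGR2HSV); m=((hsv[:,:,1]<40)&(hsv[:,:,2]>120)).astype(np.uint8)
n,l,s,_=cv2.connectedComponentsWithStats(m)
for i in range(1,n):
    if s[i,4]>300 and 250<s[i,0]<360:
        ys,xs=np.nonzero(l==i); P=pix2w(kk,np.c_[xs,ys],.092)[:,:2]
        print(cv2.boxPoints(cv2.minAreaRect((P*1000).astype(np.float32))).round())
E
```

```text
scene [293 178  25  43 690] [ 0.5029 -0.0727] 0.607 [126.  41.]
scene [ 0.534  -0.3653  0.0073] 0.51
scene [0.7296 0.3037 0.0909] 0.34
scene [ 0.5947 -0.3866  0.0084] 0.69
top [429 159  22  41 544] [ 0.5806 -0.3632] -0.297 [121.  41.]
top [326 186  34  41 560] [ 0.502  -0.0714] 0.6 [125.  42.]
top [145 210  18  50 389] [0.4169 0.4942] 0.197 [148.  42.]
top [251 329  17  50 367] [0.0809 0.1759] 0.214 [133.  38.]
top [ 0.5376 -0.3668  0.0079] 0.86
top [ 0.4498 -0.1064  0.0874] 0.73
top [ 0.5022 -0.0716  0.0897] 0.41
top [ 0.596  -0.3822  0.0046] 0.95
t 67.7 p [0.3601 0.1499 0.4491] F [-0.3  0.2 -0.1] op 0.0005
[[-585.  -24.]
 [-453. -370.]
 [ 153. -138.]
 [  20.  208.]]
[[ 67. 107.]
 [ 97. -75.]
 [217. -55.]
 [187. 127.]]
[[ 439.  -92.]
 [ 463. -126.]
 [ 566.  -53.]
 [ 543.  -20.]]
[[704. -20.]
 [729. -22.]
 [742. 164.]
 [716. 165.]]
```

Plate 2 now lies at yaw 0.60 with its end out over the corner. End-on grips at that heading are reachable, so I'll draw it a little away from the side edge first and measure again.

```bash
python3 - <<'E'
from h import *
u=np.array([np.cos(.6),np.sin(.6)]); c=np.array([.5025,-.072])
d=np.array([-.012,.034]); yaw=np.arctan2(-d[1],-d[0])
slide(tuple(c+.006*u),yaw,np.hypot(*d),0.)
gripper_to(.094)
r.move_to([.36,.15,.45],q(np.pi/2))
plates('scene','s9'); plates('top','t9'); st()
for hd in (.5,.6,.7):
  for y in (-.09,-.065): print(hd,y,[(a,inverse_kinematics(*pose([.445,y,.118],hd,a,'v',1)) is not None,inverse_kinematics(*pose([.445-.07*np.cos(hd),y-.07*np.sin(hd),.118],hd,a,'v',1)) is not None) for a in (.25,.3,.35,.4,.45,.5,.6)])
E
```

```text
touch True
t 70.3 p [ 0.5078 -0.0687  0.1173] F [-0.4 -0.3  5.7] op 0.0005
3.9 0.1161 | 
t 71.5 p [ 0.4967 -0.0345  0.1172] F [0.6 0.5 8. ] op 0.0005
scene [303 179  27  42 689] [ 0.4951 -0.0485] 0.602 [125.  41.]
scene [ 0.6258  0.135  -0.0026] 0.72
scene [ 0.5391 -0.3696  0.0076] 0.66
scene [0.5329 0.1402 0.1011] 0.6
scene [ 0.5965 -0.3804  0.0083] 0.77
top [429 159  22  41 543] [ 0.5808 -0.3633] -0.295 [121.  41.]
top [317 188  35  40 554] [ 0.4951 -0.0471] 0.603 [125.  40.]
top [218 195  17  48 411] [0.465  0.2771] 0.222 [143.  33.]
top [145 211  17  47 382] [0.4189 0.4956] 0.221 [139.  39.]
top [252 333  16  45 344] [0.0759 0.1724] 0.212 [120.  33.]
top [ 0.5377 -0.367   0.0046] 0.85
top [0.531  0.1348 0.0909] 0.26
top [ 0.5972 -0.3826  0.0036] 0.67
top [0.7396 0.081  0.091 ] 0.27
t 75.1 p [0.3604 0.1497 0.4493] F [ 1.1  0.7 -0. ] op 0.0943
0.5 -0.09 [(0.25, True, True), (0.3, True, True), (0.35, True, True), (0.4, True, True), (0.45, True, True), (0.5, True, True), (0.6, True, True)]
0.5 -0.065 [(0.25, True, True), (0.3, True, True), (0.35, True, True), (0.4, True, True), (0.45, True, True), (0.5, True, True), (0.6, True, True)]
0.6 -0.09 [(0.25, True, True), (0.3, True, True), (0.35, True, True), (0.4, True, True), (0.45, True, True), (0.5, True, True), (0.6, True, True)]
0.6 -0.065 [(0.25, True, True), (0.3, True, True), (0.35, True, True), (0.4, True, True), (0.45, True, True), (0.5, True, True), (0.6, True, True)]
0.7 -0.09 [(0.25, True, True), (0.3, True, True), (0.35, True, True), (0.4, True, True), (0.45, True, True), (0.5, True, True), (0.6, True, True)]
0.7 -0.065 [(0.25, True, True), (0.3, True, True), (0.35, True, True), (0.4, True, True), (0.45, True, True), (0.5, True, True), (0.6, True, True)]
```

```bash
python3 - <<'E'
from h import *
yaw,al=.602,.25; u=np.array([np.cos(yaw),np.sin(yaw),0]); c=np.array([.495,-.048,0])
G=c-.0575*u; G[2]=.112
gripper_to(.072,5)
for i,g in enumerate([G-.08*u+[0,0,.15],G-.08*u,G]):
    p,o=pose(g,yaw,al,'v',1)
    if i==0: r.move_to(p,o)
    else: print(r.move_l(p,o,vel=(.15,.07)[i-1],guard=10))
st(); gripper_to(0,5); st()
p,o=pose(G+[0,0,.014],yaw,al,'v',1); r.move_l(p,o,vel=.04); gripper_to(0,40); st()
p,o=pose(G+[0,0,.17],yaw,al,'v',1); r.move_l(p,o,vel=.15); st()
kk,im=snap('scene','s10'); cv2.imwrite('pics/s10c.png',cv2.resize(im[60:280,200:440,::-1],(600,550)))
E
```

```text
False
False
t 79.9 p [ 0.4428 -0.0842  0.1134] F [ 0.5 -0.  -0.7] op 0.0719
t 81.0 p [ 0.4429 -0.0838  0.1137] F [-0.4 -0.6 -0.1] op 0.0032
t 81.7 p [ 0.4428 -0.0839  0.1273] F [-0.1 -0.  -1.4] op 0.002
t 82.9 p [ 0.4427 -0.0836  0.2829] F [ 0.7  0.1 -1.1] op 0.002
```

View pics/s10c.png

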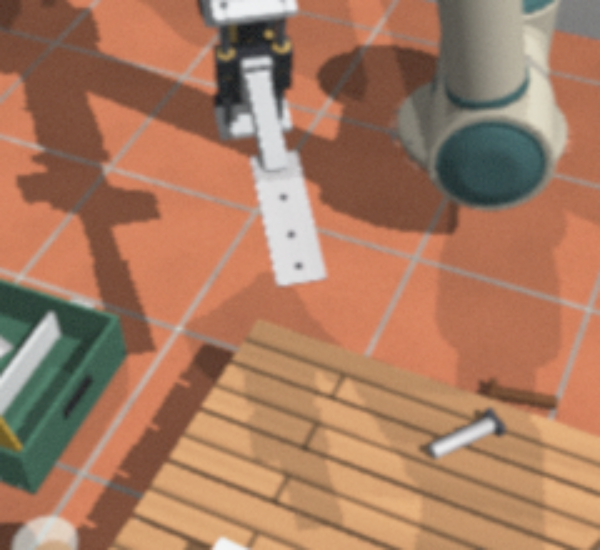

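Plate 2 is held in line with the fingers. I'll lay it end-down on top of plate 1, at the same heading.

```bash
python3 - <<'E'
from h import *
hd=-.296; T=np.array([.649,-.3835,0])
def P(tz,al):
    z,x=fr(hd,al,'v'); return pose(T+[0,0,tz]-.120*z,hd,al,'v',1)
seq=[(.18,.9),(.05,.9),(.02,.75),(.011,.6)]
print([None if (j:=inverse_kinematics(*P(*s))) is None else np.round(j,2).tolist() for s in seq])
r.move_to(*P(*seq[0])); st()
for s in seq[1:]: print(r.move_l(*P(*s),vel=.1,guard=7))
st(); gripper_to(.014); r.hold(.2); st()
z,x=fr(hd,.6,'v'); p=np.array(telemetry.current_ee_pos())
r.move_l(list(p-.04*z),vel=.08); r.move_l(list(p-.05*z+[-.03,0,.15]),vel=.25)
gripper_to(.094)
r.move_to([.45,.16,.42],q(np.pi/2))
kt,it=snap('top','t11'); kk,im=snap('scene','s11'); kw,iw=snap('wrist','w11')
for n in ["hex_set_mid","pin_a_mid"]:
    for d in models.mark_of(n,'wrist'): print(n,np.round(d['at'],4),round(d['score'],2))
b=cv2.resize(im[130:300,100:320,::-1],(510,396)); a=cv2.resize(it[130:220,380:480,::-1],(290,396)); cv2.imwrite('pics/c11.png',np.hstack([a,b])); st()
E
```

```text
[[-0.84, 0.13, 1.78, 0.52, 0.71, 2.29], [-0.84, 0.27, 1.98, 0.85, 0.44, 1.9], [-0.91, 0.34, 2.18, 1.77, 0.44, 0.91], [-0.98, 0.45, 2.33, 2.22, 0.72, 0.35]]
t 84.5 p [ 0.5732 -0.3597  0.2767] F [-0.5  0.2 -1. ] op 0.0017
False
False
False
t 87.6 p [ 0.55   -0.3538  0.0827] F [-0.2 -0.1 -0.7] op 0.0019
t 88.3 p [ 0.5495 -0.3531  0.0821] F [-0.1  0.7 -1.3] op 0.0138
hex_set_mid [0.6714 0.2129 0.1031] 0.64
pin_a_mid [0.4012 0.3509 0.005 ] 0.7
pin_a_mid [0.3995 0.1699 0.007 ] 0.69
pin_a_mid [0.2723 0.3138 0.0088] 0.57
pin_a_mid [0.5716 0.2892 0.0985] 0.54
t 93.6 p [0.4501 0.1597 0.4198] F [0.6 0.3 0.3] op 0.0942
```

View pics/c11.png

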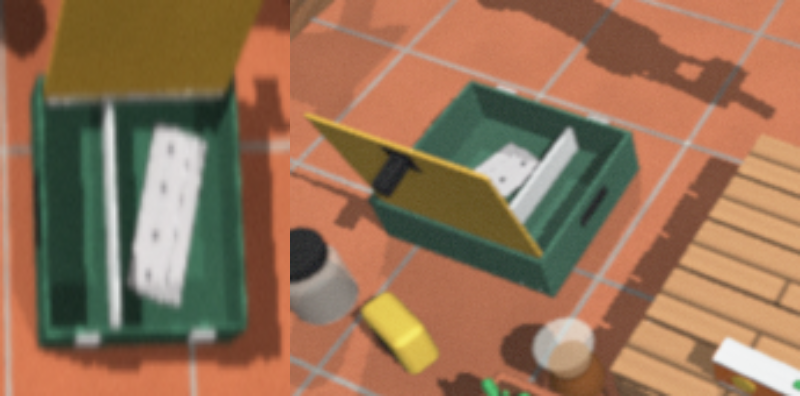

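View pics/w11.png

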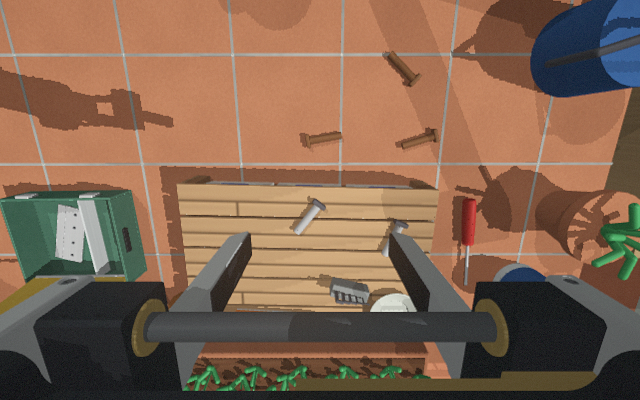

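Both plates lie flat, stacked in the wide bay. Pin A has moved: it is now at (309,217) in the wrist view with its head at the upper right, while pin B at (395,238) is where it was. I'll measure both in three cameras.

```bash
python3 - <<'E'
from h import *
kw=cal('wrist')
def meas(kk,f,ctr,rad,z=.099):
    im=cv2.imread(f'pics/{f}.png'); hsv=cv2.cvtColor(im,cv2.COLOR_BGR2HSV); m=((hsv[:,:,1]<70)&(hsv[:,:,2]>50)).astype(np.uint8)
    u,v=w2pix(kk,[ctr[0],ctr[1],z])[0]; mm=np.zeros_like(m); cv2.circle(mm,(int(u),int(v)),rad,1,-1); mm&=m
    n,l,s,ce=cv2.connectedComponentsWithStats(mm); 
    i=1+s[1:,4].argmax(); c,a,sz=rect(kk,l==i,z)
    ys,xs=np.nonzero(l==i); P=pix2w(kk,np.c_[xs,ys],z)[:,:2]-c; w=np.array([-np.sin(a),np.cos(a)]); t=P@[np.cos(a),np.sin(a)]
    wp=np.ptp((P@w)[t>.022]); wm=np.ptp((P@w)[t<-.022])
    print(f,c.round(4),round(a,3),np.round(sz),'width +/-',wp.round(3),wm.round(3))
for c in ('wrist','scene','top'):
    kk=cal(c); f={'wrist':'w11','scene':'s11','top':'t11'}[c]
    if c=='wrist': print(pix2w(kk,[[309,217]],.099).round(3))
    meas(kk,f,pix2w(kw,[[309,217]],.099)[0],{'wrist':26,'scene':24,'top':17}[c]); meas(kk,f,(.570,.288),{'wrist':22,'scene':24,'top':17}[c])
E
```

```text
[[0.531 0.14  0.099]]
w11 [0.5302 0.1364] -0.761 [73. 25.] width +/- 0.014 0.025
w11 [0.5654 0.3089] 0.546 [69. 33.] width +/- 0.024 0.018
s11 [0.533  0.1387] -0.607 [73. 25.] width +/- 0.016 0.025
s11 [0.572 0.29 ] -0.413 [75. 24.] width +/- 0.015 0.024
t11 [0.5626 0.1348] 1.237 [47. 15.] width +/- 0.0 0.003
t11 [0.5725 0.2909] 0.217 [103. 100.] width +/- 0.087 0.086
```

```bash
cat >> h.py <<'E'
def grab(c,yaw,tcpz,op,f,k=0,clear=.25):
    o=q(yaw+np.pi/2+k*np.pi); gripper_to(op,f)
    r.move_to([c[0],c[1],tcpz+.09],o); print(r.move_l([c[0],c[1],tcpz],o,vel=.12,guard=10)); st()
    gripper_to(0,f); r.move_l([c[0],c[1],clear],o,vel=.2); st()
def put(x,y,yaw,tcpz,op,k=0,clear=.2):
    o=q(yaw+np.pi/2+k*np.pi); p=box(x,y,0)
    r.move_to([p[0],p[1],clear],o); r.move_l([p[0],p[1],tcpz+.03],o,vel=.2); print(r.move_l([p[0],p[1],tcpz],o,vel=.06,guard=4)); st()
    gripper_to(op); r.move_l([p[0],p[1],clear],o,vel=.2)
E
python3 - <<'E'
from h import *
def k_ok(c,yaw): return [k for k in (0,-1) if inverse_kinematics([c[0],c[1],.1175],q(yaw+np.pi/2+k*np.pi)) is not None]
A,B=(.5316,.1375),(.571,.289)
print(k_ok(A,-.68),k_ok(B,-.45),k_ok(box(-.048,.063,0),BY))
try:
    grab(A,-.68,.1175,.045,25,-1); 
    if telemetry.current_opening()>.008: put(-.048,.063,BY,.0335,.034,-1)
    grab(B,-.45,.1175,.045,25,-1)
    if telemetry.current_opening()>.008: put(.028,.063,BY,.0335,.034,-1)
except Exception as e: print('ERR',e)
st()
E
```

```text
[0, -1] [0, -1] [0, -1]
False
t 98.5 p [0.5322 0.1376 0.1181] F [0.4 0.  0. ] op 0.0448
t 99.9 p [0.5308 0.1374 0.2488] F [-0.5  0.2 -1.1] op 0.013
True
t 102.8 p [ 0.5468 -0.2737  0.0325] F [0.5 0.6 2.6] op 0.0131
False
t 107.7 p [0.5717 0.2891 0.1182] F [0.7 0.7 0.6] op 0.0449
t 109.1 p [0.5702 0.2887 0.2486] F [ 0.1  0.3 -2. ] op 0.0133
True
t 112.5 p [ 0.6227 -0.272   0.0324] F [ 0.5 -0.2  3. ] op 0.013
t 114.0 p [ 0.6229 -0.272   0.1987] F [0.6 1.  0.5] op 0.0339
```

```bash
python3 - <<'E'
from h import *
r.move_to([.5,-.1,.45],q(np.pi/2))
for c in ('top','scene','wrist'):
    snap(c,c+'12')
    for n in ('pin_a_mid','plate_a_mid','flap_tab','hex_set_mid'): print(c,n,[(np.round(d['at'],3).tolist(),round(d['score'],2)) for d in models.mark_of(n,c)])
a=cv2.imread('pics/top12.png')[130:220,380:480]; b=cv2.imread('pics/scene12.png')[130:260,130:290]; w=cv2.imread('pics/wrist12.png')
cv2.imwrite('pics/c12.png',np.hstack([cv2.resize(a,(390,390)),cv2.resize(b,(400,390))]))
st()
E
```

```text
top pin_a_mid [([0.408, 0.35, 0.01], 0.62), ([0.402, 0.167, 0.006], 0.42), ([0.276, 0.316, 0.006], 0.4)]
top plate_a_mid [([0.598, -0.383, 0.004], 0.63)]
top flap_tab [([0.74, -0.332, 0.187], 0.88)]
top hex_set_mid [([0.674, 0.215, 0.106], 0.55), ([0.603, -0.366, 0.009], 0.42)]
scene pin_a_mid [([0.4, 0.169, 0.006], 0.72), ([0.405, 0.351, 0.006], 0.5), ([0.272, 0.314, 0.006], 0.5), ([0.624, -0.27, 0.011], 0.48)]
scene plate_a_mid [([0.595, -0.383, 0.009], 0.54)]
scene flap_tab [([0.736, -0.333, 0.187], 0.8)]
scene hex_set_mid [([0.674, 0.216, 0.103], 0.94)]
wrist pin_a_mid [([0.27, 0.315, 0.008], 0.97), ([0.622, -0.273, 0.012], 0.59), ([0.401, 0.171, 0.007], 0.58), ([0.401, 0.35, 0.004], 0.54)]
wrist plate_a_mid [([0.597, -0.388, 0.008], 0.87)]
wrist flap_tab []
wrist hex_set_mid [([0.67, 0.215, 0.104], 0.92)]
t 117.2 p [ 0.5  -0.1   0.45] F [-0.3  0.  -0.8] op 0.0335
```

View pics/c12.png

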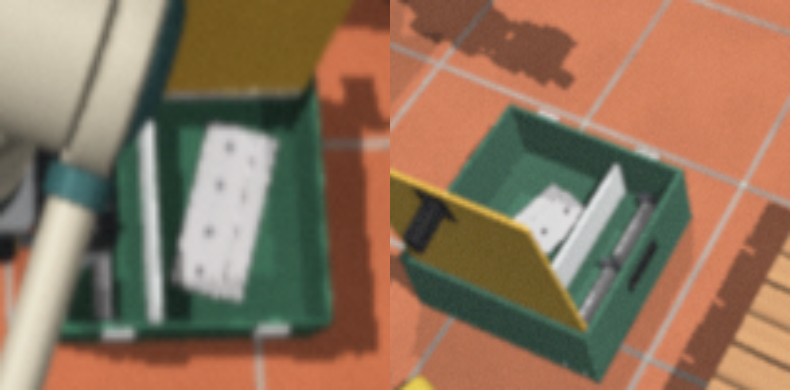

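Both pins lie flat in line in the narrow bay. Now I'll shut the flap with the closed fingers from behind, beside the tab, and press it down.

```bash
python3 - <<'E'
from h import *
gripper_to(0,20); o=q(np.pi/2); Rz=R.from_euler('z',BY); rho=.135
def tip(th,ex=0):
    e=np.array([-np.cos(th),0,np.sin(th)]); n=np.array([np.sin(th),0,np.cos(th)])
    return HG+Rz.apply(rho*e+n*(.002+.008*np.sin(th)+ex)+[0,.045,0])+[0,0,.025]
p=tip(1.75,.03); r.move_to([p[0]-.05,p[1],.34],o); r.move_l([p[0],p[1],.30],o,vel=.3); r.move_l(list(p),o,vel=.2); st()
mx=0
for th in np.arange(1.7,.05,-.15):
    g=r.move_l(list(tip(th)),o,vel=.15,guard=25); mx=max(mx,np.linalg.norm(telemetry.current_wrist_force()))
    if g: print('guard',th); break
st(); print(mx)
t=tip(0); print(r.move_l(list(t-[0,0,.004]),o,vel=.05,guard=15)); st()
r.move_l([t[0],t[1],.25],o,vel=.25)
gripper_to(.05); r.move_to([.5,.1,.45],q(np.pi/2))
for c in ('scene','top'):
    snap(c,c+'13'); print([(np.round(d['at'],3).tolist(),round(d['score'],2)) for d in models.mark_of('flap_tab',c)])
kw,_=snap('wrist','wrist13')
for n in ('hex_set_mid',): 
    print([(np.round(d['at'],4).tolist(),round(d['score'],2)) for d in models.mark_of(n,'wrist')])
    for d in models.regions_of(n,'wrist'): print(round(d['score'],2),d['pixels'].sum(),rect(kw,d['pixels'],.12))
st()
E
```

```text
t 120.0 p [ 0.7396 -0.2883  0.2016] F [-0.   0.2  0.5] op 0.0006
t 123.3 p [ 0.5445 -0.292   0.1034] F [ 0.2 -0.5  0.4] op 0.0007
0.8795871973285354
True
t 123.9 p [ 0.5414 -0.2921  0.0752] F [-1.1  1.   7.2] op 0.0007
[([0.528, -0.337, 0.088], 0.56)]
[([0.532, -0.337, 0.086], 0.93), ([0.676, -0.334, 0.052], 0.31)]
[([0.6716, 0.2126, 0.1012], 0.45), ([0.7331, 0.3085, 0.0913], 0.29)]
0.54 173 (array([0.67184198, 0.23971742]), np.float64(0.4381209918552207), (49.27618408203125, 18.308034896850586))
t 127.6 p [0.5002 0.0996 0.4497] F [-0.3 -0.1  0.1] op 0.0501
```

The tab now reads (0.531, -0.337, 0.087), which fits a fully shut flap. Last item: the hex holder.

```bash
python3 - <<'E'
from h import *
c=(.673,.2145); yaw=-.21-np.pi/2; by=BY-np.pi/2; pb=box(.015,0,0)
ks=[k for k in (0,1) if all(inverse_kinematics(p,q(y+np.pi/2+k*np.pi)) is not None for p,y in (([*c,.1175],yaw),([*c,.3],yaw),([pb[0],pb[1],.08],by),([pb[0],pb[1],.25],by)))]
print(ks); k=ks[0]
grab(c,yaw,.1175,.062,30,k,.28)
print(telemetry.current_opening())
if telemetry.current_opening()>.018: put(.015,0,by,.0775,.05,k,.25)
r.move_to([.4,.05,.45],q(np.pi/2))
for cm in ('scene','top','wrist'):
    snap(cm,cm+'14')
    for n in ('hex_set_mid','flap_tab','spirit_level','saucer'): print(cm,n,[(np.round(d['at'],3).tolist(),round(d['score'],2)) for d in models.mark_of(n,cm)])
a=cv2.imread('pics/top14.png')[90:230,190:480]; b=cv2.imread('pics/scene14.png')[150:260,130:290]
cv2.imwrite('pics/c14.png',np.vstack([cv2.resize(a,(580,280)),cv2.resize(b,(580,310))])); st()
E
```

```text
[0]
False
t 130.6 p [0.6737 0.2146 0.1184] F [-0.6 -0.5 -0.4] op 0.0624
t 132.3 p [0.6723 0.2143 0.2784] F [ 0.4  0.2 -1.5] op 0.0263
0.026297603276061905
True
t 135.6 p [ 0.6114 -0.3355  0.0776] F [-0.2 -1.   4.1] op 0.026
scene hex_set_mid [([0.611, -0.333, 0.064], 0.63)]
scene flap_tab [([0.529, -0.337, 0.086], 0.55)]
scene spirit_level [([0.742, 0.075, 0.089], 0.65), ([0.613, -0.331, 0.065], 0.49)]
scene saucer [([0.73, 0.306, 0.091], 0.73)]
top hex_set_mid [([0.609, -0.338, 0.065], 0.79)]
top flap_tab [([0.533, -0.337, 0.089], 0.75)]
top spirit_level [([0.741, 0.083, 0.09], 0.63)]
top saucer []
wrist hex_set_mid [([0.609, -0.336, 0.062], 0.66)]
wrist flap_tab [([0.534, -0.335, 0.086], 0.68)]
wrist spirit_level []
wrist saucer []
t 139.7 p [0.4  0.05 0.45] F [-0.5 -0.3 -0.3] op 0.0497
```

View pics/c14.png

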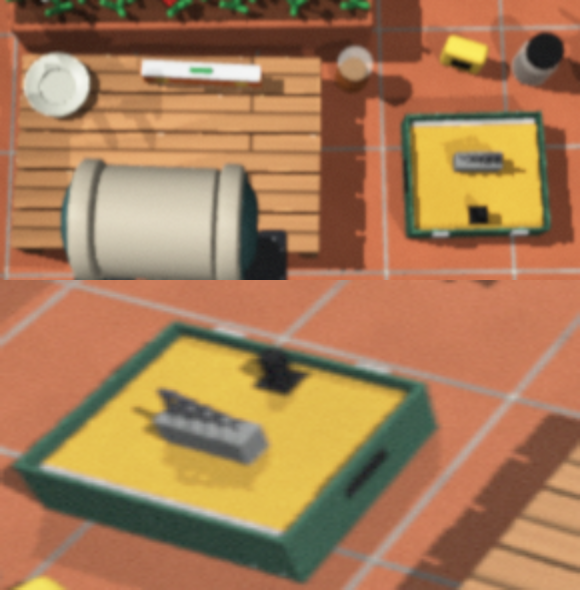

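The flap is level inside the rim, the hex holder stands upright on it, and the spirit level and saucer are where they were. Handing in.

```bash
python3 -c "
from h import *
print(r.sign_off()); st()"
```

```text
the job is handed in; nothing more can be done
None
the job is handed in; nothing more can be done
```

The kit is packed and I handed the job in at about 140 s. Both plates lie flat in the wide bay, both grey pins lie in the narrow bay, the flap is shut, and the hex key holder stands upright on it. The brown look-alike pins were left alone.

**Last checks, before handing in:**
- **Flap:** the tab reads about (0.531, -0.337, 0.087), which fits a fully shut flap.
- **Hex holder:** all three cameras put its centre at about (0.610, -0.336, 0.064), which fits it standing on the flap well inside the rim.
- **Spirit level and saucer:** both looked unmoved in the last picture. The scene camera placed both as at the start and the top camera agreed on the spirit level. It did not report the saucer, and the wrist camera reported neither.
- **Plates and pins:** last seen just before shutting the flap. The plates lay stacked, at a slight angle to the bay. In that check, no network reported the front pin; I confirmed it only by eye.

**What went wrong on the way:**
- **Flap opening:** I turned the tool the wrong way, so the fingers slipped off the tab and pressed on the flap with about 60 N at the wrist. That is under the 120 N wrist limit. The 40 N limit covers the arm and gripper body; the picture showed only the fingertips on the flap, but I did not measure that separately.
- **Plate 1:** it slipped under the fingers on the first slide and needed a second one, which left it overhanging by about 62 mm.
- **Plate 2:** my first grip missed and turned it on the crate, so I measured it again, re-slid it and took it by its overhanging end.
- **Pin A:** it was knocked aside during the run; I found it again before picking it up.

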